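Feed a slat to the stop of a leaf drill jig and latch the leaf

ROBOT

A 6-joint arm with a two-finger parallel gripper is mounted at the origin on the work surface. World frame = base frame: x ahead of the robot, y to its left, z up, the work surface at z = 0. Lengths are in m, angles in rad, forces in N, time in s.
With the tool pointing down it reaches from about 0.275 to 0.875 m from the base axis. Payload 12.5 kg.
Tool frame: the origin (TCP) lies at the very end of the fingers, on their centre line; the grasp point (between the pads) lies 19 mm behind it; z points along the fingers, y is the direction in which the jaws open and shut (so a half turn about z gives the same grasp; the last joint's range is limited). The gripper opens to 85 mm and grips with 20 to 120 N. Pads are 22 mm wide; open, the fingers measure 114 mm over their backs; the gripper's body (76 mm by 85 mm) begins 54 mm behind the grasp point. The pads swing forward as they close: fully open they stand 13 mm farther back than shut.
Start: joints at [-1.423, 0.351, 1.652, -0, 1.139, -0.085], TCP at [0.127, -0.535, 0.231] pointing down, gripper open.
Joint ranges: [-2.75, 2.75], [-0.79, 2.1], [0.01, 2.65], [-1.57, 4.71], [0.07, 3.14], [-2.87, 2.87]. Speed limits (rad/s): [2.22, 2.22, 2.79, 3.14, 3.14, 3.14].

INTERFACE

Orientations are given as [roll, pitch, yaw] about the fixed x, y, z axes, in that order (R = Rz(yaw) Ry(pitch) Rx(roll)).
In Python, from rig import monitor, camera, camera_model, hand_in, silhouettes, spot_point gives the robot as it stands. The module is installed in compiled form; this text tells all that it offers.
- The arm moves only by the shell command python3 -m handwheel 'ROWS' [FORCE]. ROWS is JSON, a list that holds one entry, the list of rows, each a list of 5 numbers: the shift along the tool's x, y, z in cm, then the turn about the tool's z in degrees, then the finger opening in cm, from 0 to 8.54. In form: [[[dx, dy, dz, turn, hand], ...]]. A call has 1 to 20 rows; each row is the pose to reach, as a shift and turn from the pose measured when the call began, along the tool's axes at that moment; what a row does not reach only later rows make up. A row lasts 1/10 s, in which the tool goes at most 50 mm and 8.59 degrees, less where a joint would pass 70% of its speed; a pose out of reach is approached as far as the arm can. A call with a gripper value outside its range is refused whole. The fingers move at their own pace and stop on an object; FORCE is the grip in N (left out, the last holds). Time passes only in rows, so rows that repeat a pose let the fingers close. It gives the time, the measured TCP pose, the force and the opening at its end, in the units of the state.
- monitor.get_state(): the state, without advancing time (a new reading comes with each control period).
- camera(name): name is "scene" or "side" or "wrist"; returns the picture (420x560x3 uint8, blue, green, red); there is no depth.
- camera_model(name): a dict with "vfov" (degrees; the focal length in pixels is half the picture's height over the tangent of half this angle, whatever the lens; pixels are square), "cx", "cy" (the principal point, pixels), "k1" (the pictures are not rectified: a ray, as slopes to the right and down, at radius r is drawn at 1 + k1 r^2 times it, then the intrinsics apply), "R" (3x3) and "t" (3): a world point X has camera coordinates R X + t. Camera axes: x right, y down, z forward; pixel columns grow to the right and rows downward; lengths in m; the calibration is good to about 2 mm. A picture is of the moment at which its call begins: read the wrist's pose just before it. camera_model takes no time and is no camera call; for the wrist camera it gives the pose at the moment of the call.
- hand_in(): hands the job in, once; it reports no verdict.
Trained networks look in the newest picture that a camera, given by its name, has taken for a name from the list of things; names that differ only in an ending like _2 or _b are one class to them, and where a whole thing is asked for, a point or a joint stands for the part that bears it (a point fixed in the world has none). Each returns a list of dicts, best first, with "score" (0 to 1); they miss things now and then, are a little off and sometimes report something else, mostly with a low value. They report only what shows in the picture. A call takes as long as a camera call.
- silhouettes(camera, target): "pixels" (420x560 bool, what is visible of it) and "at" ([row, column] in pixels, amid what is visible of it).
- spot_point(camera, target): "at" ([row, column] in pixels: a listed point, or the origin of a listed thing).
The state is a dict: "clock": time; "q": joint angles; "joint_velocities": joint speeds; "joint_efforts": joint torques, N m; "eef_pos": TCP position; "orientation": TCP orientation; "force": force on the tool from outside, world axes, zero at the start; "torque": the same for the moment, N m; "finger_gap": finger opening in m.
Only numpy, scipy, OpenCV 4.12 (cv2) and the standard library are available. Lean on these libraries where they do the work, as an engineer would, in place of code of your own. Each camera call takes 0.05 s, during which the arm holds its last target.

TASK

Load the drill jig: with the push stick, and without the gripper touching the slat, feed the slat that lies in the jig's guide channel under the bridge until it is fully home against the end stop. Then press the hinged leaf down past its spring latch so that it snaps fully shut. Finish with the stick lying flat on the bench, off the jig, and leave the other things on the bench as they are.

Things in the scene. Friction and masses are not known exactly. Their poses are not given: they have to be found in the camera images.
- jig: Leaf drill jig for slats, screwed down: aluminium base plate 300 long (its x) x 96 wide x 12 high, a dark steel guide channel along its middle. Origin: centre of the plate's underside, on the bench; +x is the feed direction, z up. Channel 19 wide, centred on y = 0, floor at z = 12; fences reach z = 32 from x = -130 to -45, z = 23 from there to the stop.
- jig_mouth (a point): Middle of the channel's mouth on its floor, at x = -150, y = 0, z = 12 in the jig's frame (axes as the jig): the plate's rear edge, where a flare about 36 wide narrows to the 19 of the channel at x = -130.
- jig_bridge (a point): Middle of the underside of the steel hold-down bridge over the channel, at x = -75, y = 0, z = 32 in the jig's frame; the bridge is 18 long, 43 wide, 4 thick, so the gap above the channel floor is 20.
- jig_stop (a point): Middle of the end stop's face, on the channel floor, at x = 100, y = 0, z = 12 in the jig's frame (axes as the jig). Stop and low fences are 11 high. Behind it hinge brackets stand at x = 114 to 140, up to z = 38.
- slat_mid (a point): Centre of the wooden slat to be fed, 120 long (its x) x 16 wide x 10 thick, about 15 g. It lies loose and flat on the channel floor, partly under the bridge; its rear end is the one nearest the mouth. Home against the stop, its centre is at x = 40, y = 0, z = 17 in the jig's frame and its rear end at x = -20.
- stick_grip (a point): Wooden push stick, 12 thick, 45 g, lying flat on the bench: handle 115 x 30, then a nose 150 x 12. The point is half-way up, on its middle line, 100 from the handle's rear end, at the balance point; x points to the nose, z up. The handle ends 15 ahead of it, tapering to the nose by 35; the nose's end is 165 ahead. Grip across the 30 width.
- leaf (a joint): Angle of the hinged leaf (rad): 0 shut and latched, level over the channel; grows as it opens. It starts open. Aluminium plate 8 thick, 64 wide, five drill bushings. A stiff hinge keeps it where it is left (1.5 N at its end moves it). At about 0.08 its side pin meets the spring latch: about 11 N down at the tab carries it past and it snaps to 0, its hard stop.
- leaf_hinge (a point): Point on the leaf's hinge axis, at x = 125, y = 0, z = 28.5 in the jig's frame; the axis is the jig's y. The leaf's mid-plane passes through it. Its axes turn with the leaf: -x points along the leaf to its free end (shut: the jig's -x; open: raised), z out of its upper, outer side.
- leaf_tab (a point): Centre of the upper face of the ribbed thumb tab at the leaf's free end, 148 from the hinge axis, 4 above the mid-plane; the tab is 30 wide and runs from 137 to 163 from the axis. Press here. Shut, it is at x = -23, y = 0, z = 32.5 in the jig's frame. Axes as leaf_hinge.
- stick_tip (a point): Middle of the end of the push stick's nose (6 mm over its underside); axes as stick_grip.
- latch (a joint): Angle of the spring latch (rad) beside the leaf on the jig's -y side at x = 0, an upright steel lever up to z = 53: 0 at rest and when latched, up to about 0.13 while the leaf's pin pushes it aside. It works by itself.
- sofa: Bystander: dark model sofa, 132 x 46 x 47. Origin: centre of its underside.
- armchair: Bystander: dark model armchair, 57 x 46 x 47, on the green mat.
- tin: Bystander: oval gold tin, 137 x 87 x 80.
- glue: Bystander: white glue bottle, 48 across, 130 high, standing between the robot and the jig.
- pot: Bystander: small black model planter, 44 across, 45 high.
- spare1: Bystander: spare slat on the bench beyond the jig, 120 x 16 x 10.
- spare2: Bystander: spare slat on the bench beyond the jig, 120 x 16 x 10.
- knife: Bystander: craft knife, 140 long, 10 high.

How it is judged:
On the way, in this order (a step that is already met when the one before it is completed fails the run):
1. the push stick drives the slat along the channel (contact force between stick and slat above 0.02 N and distance of slat_mid from where it was at the start of the episode above 0.02 m).
2. the slat is home against the end stop (x of slat_mid in the frame of jig above 0.037 m), for 0.1 s.
3. the leaf is snapped shut (value of joint leaf below 0.02 rad), for 0.2 s.
At the end, for the whole second after the job is handed in: The slat is in the channel against the end stop (gap under 3 mm), the leaf is shut (under 0.02 rad) and held by the latch (under 0.08 rad), and the push stick lies flat and at rest on the bench, not touching the jig (x of slat_mid in the frame of jig above 0.037 m and distance between slat_mid and jig below 0.05 m and value of joint leaf below 0.02 rad and value of joint latch below 0.08 rad and height (world z) of each of stick_grip, stick_tip below 0.01 m and contact force between stick and jig below 0.05 N and linear speed of stick below 0.02 m/s).
It fails at once if the slat was touched by the gripper or arm (contact force between any of the fingers, the arm and slat above 0.3 N).
It fails at once if a bystander was moved by more than 30 mm (distance of any of sofa, armchair, tin, glue, pot, spare1, spare2, knife from where it was at the start of the episode above 0.03 m).
It also fails if it takes over 72 s, if anything falls off the work surface, if the arm or the gripper's body presses on something with over 40 N, if the wrist force passes 120 N, or if a joint passes its speed limit or range.

## Working session

There is one attempt and no reset: what is moved stays moved. The work goes in short steps, Python scripts to look and compute and a shell command to move; the robot and the scene stay as the last step left them, time stands still between calls to the robot, and variables do not carry over. Pictures are saved under pics/ and viewed, and the job is handed in when it is done.

```bash
mkdir -p pics; ls; python3 - <<'E'
from rig import monitor, camera, camera_model
import cv2
s=monitor.get_state()
print(s)
for n in ["scene","side","wrist"]:
    im=camera(n); cv2.imwrite(f"pics/{n}0.png",im); m=camera_model(n); print(n,m)
E
```

```text
pics
{'clock': 0.0, 'q': array([-1.42261897e+00,  3.51288377e-01,  1.65243489e+00,  1.29257694e-05,
        1.13911031e+00, -8.46264255e-02]), 'joint_velocities': array([ 0.00117184, -0.00063723, -0.00021245,  0.00244018,  0.00052435,
       -0.00025441]), 'joint_efforts': array([ 2.38236880e-04, -5.06106842e+01, -2.91406453e+01, -2.46180701e-05,
        4.51463537e-03,  1.55899630e-05]), 'eef_pos': array([ 0.12685204, -0.53482227,  0.23072576]), 'orientation': array([-3.14035717e+00, -1.16580431e-04,  2.32798293e-01]), 'force': array([-0.56387607, -0.61633108,  0.59088615]), 'torque': array([-0.00333867, -0.00068912,  0.01297364]), 'finger_gap': 0.08545739545164756}
scene {'vfov': 46.81938515575293, 'cx': 289.1876650716249, 'cy': 215.47484114680165, 'k1': 0.05163073853848568, 'R': array([[ 0.42559167,  0.90489391, -0.00622487],
       [ 0.49164465, -0.23699556, -0.8379252 ],
       [-0.75970867,  0.35355356, -0.54574959]]), 't': array([-0.21921249, -0.25442911,  1.75817966])}
side {'vfov': 45.19288767787944, 'cx': 273.5672196949081, 'cy': 207.24140421528907, 'k1': -0.08914946700957666, 'R': array([[-0.94323052, -0.33140041, -0.02213507],
       [-0.18672212,  0.58420292, -0.78983656],
       [ 0.27468353, -0.74086484, -0.61291781]]), 't': array([0.52575305, 0.15952233, 1.48396965])}
wrist {'vfov': 63.37337979699839, 'cx': 274.93127788072127, 'cy': 205.97498065438253, 'k1': -0.012937672896298482, 'R': array([[ 0.23111828, -0.97292507, -0.00107414],
       [-0.92991567, -0.22122575,  0.29379588],
       [-0.286079  , -0.06690274, -0.95586758]]), 't': array([-0.55022882, -0.03714286,  0.37966111])}
```

View pics/scene0.png

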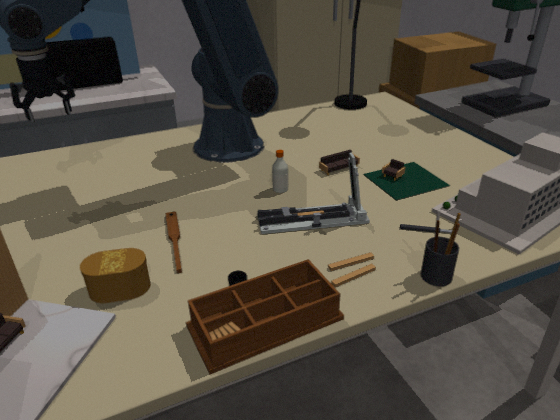

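View pics/side0.png

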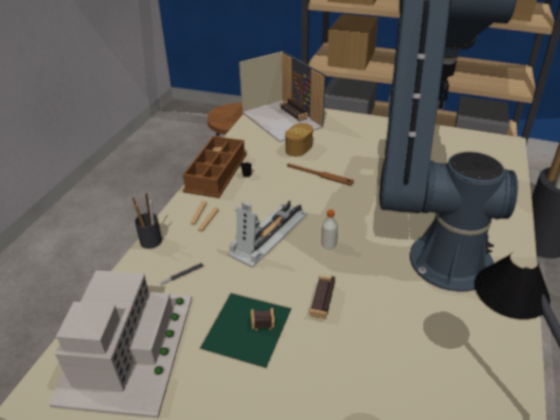

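View pics/wrist0.png

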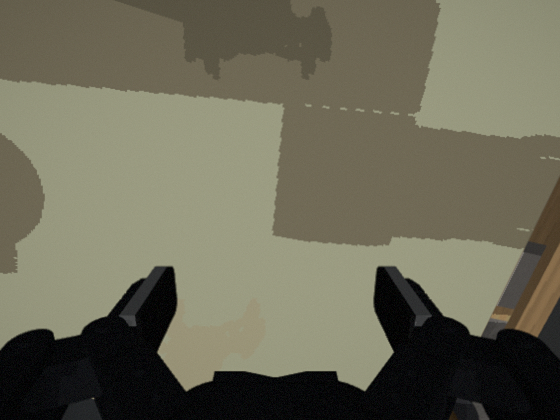

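The scene picture shows the jig around (310,218) with its leaf upright at (355,185). The stick has its handle at (172,222) and nose at (180,268), and the glue bottle is at (280,175). Next I'll measure these points.

```bash
cat > h.py <<'E'
import numpy as np, cv2
from rig import monitor, camera, camera_model, silhouettes, spot_point
from scipy.optimize import least_squares
def model(n):
    m=camera_model(n); f=210/np.tan(np.radians(m['vfov'])/2)
    return m,f
def proj(n,X,mm=None):
    m,f=mm or model(n); c=np.asarray(X)@m['R'].T+m['t']; s=c[...,:2]/c[...,2:]
    s=s*(1+m['k1']*(s**2).sum(-1,keepdims=True))
    return np.stack([s[...,1]*f+m['cy'],s[...,0]*f+m['cx']],-1)   # row,col
def ray(n,rc,mm=None):
    m,f=mm or model(n); d=np.array([(rc[1]-m['cx'])/f,(rc[0]-m['cy'])/f]); s=d.copy()
    for _ in range(20): s=d/(1+m['k1']*(s@s))
    o=-m['R'].T@m['t']; v=m['R'].T@np.array([s[0],s[1],1]); return o,v/np.linalg.norm(v)
def onz(n,rc,z,mm=None):
    o,v=ray(n,rc,mm); return o+v*(z-o[2])/v[2]
def tri(obs):
    A=np.zeros((3,3));b=np.zeros(3)
    R=[ray(*x) for x in obs]
    for o,v in R:
        P=np.eye(3)-np.outer(v,v);A+=P;b+=P@o
    X=np.linalg.solve(A,b)
    return X,[np.linalg.norm((np.eye(3)-np.outer(v,v))@(X-o)) for o,v in R]
E
python3 - <<'E'
from h import *
camera('scene');camera('side')
for t in ["jig","jig_mouth","jig_bridge","jig_stop","slat_mid","stick_grip","stick_tip","leaf_hinge","leaf_tab","glue","sofa","tin","pot"]:
    a=spot_point('scene',t);b=spot_point('side',t)
    print(t,[(np.round(x['at'],1).tolist(),round(x['score'],2)) for x in a[:2]],[(np.round(x['at'],1).tolist(),round(x['score'],2)) for x in b[:2]])
    if a and b:
        X,e=tri([('scene',a[0]['at']),('side',b[0]['at'])]); print('   ',np.round(X,4),np.round(e,4))
print(monitor.get_state()['clock'])
E
```

```text
jig [([269.6, 182.5], 0.69), ([218.4, 312.2], 0.58)] [([232.4, 269.7], 0.86)]
    [ 0.5792 -0.2427 -0.1363] [0.1098 0.1098]
jig_mouth [([220.1, 254.8], 0.77), ([207.3, 356.0], 0.17)] [([208.3, 293.6], 0.59)]
    [ 0.5158 -0.0988  0.0076] [0.0061 0.0061]
jig_bridge [([211.7, 284.8], 0.57), ([217.7, 301.7], 0.23)] []
jig_stop [([210.9, 349.7], 0.84)] [([250.2, 249.7], 0.97)]
    [0.5823 0.1535 0.0116] [0.0029 0.0029]
slat_mid [([216.7, 300.0], 0.45)] [([224.6, 275.8], 0.52)]
    [0.547  0.0151 0.011 ] [0.0032 0.0032]
stick_grip [([235.0, 174.9], 0.7)] [([175.4, 328.5], 0.87)]
    [ 4.606e-01 -3.170e-01 -3.000e-04] [0.0071 0.0071]
stick_tip [([273.0, 181.6], 0.76)] [([165.4, 287.7], 0.66)]
    [ 0.6243 -0.3404 -0.0015] [0.0052 0.0052]
leaf_hinge [([210.1, 355.6], 0.85)] [([248.3, 242.7], 0.75), ([324.4, 262.9], 0.58)]
    [0.6004 0.1616 0.0219] [0.0021 0.0021]
leaf_tab [([155.9, 352.8], 0.73), ([259.4, 350.9], 0.24)] [([208.4, 243.8], 0.65)]
    [0.5836 0.1567 0.1785] [0.0037 0.0037]
glue [([187.3, 276.2], 0.9)] [([322.0, 263.1], 0.7), ([246.0, 329.5], 0.65)]
    [ 0.4081  0.1625 -0.0823] [0.1581 0.1581]
sofa [([167.4, 337.5], 0.57)] [([299.5, 321.6], 0.85)]
    [0.325  0.2655 0.0017] [0.0003 0.0003]
tin [([288.5, 119.8], 0.8)] [([145.3, 302.2], 0.68)]
    [ 0.6137 -0.4843  0.0017] [0.0104 0.0104]
pot [([288.6, 235.7], 0.71), ([158.6, 352.5], 0.64)] [([145.6, 298.2], 0.63), ([176.3, 248.6], 0.53)]
    [ 0.6503 -0.291   0.0366] [0.1053 0.1053]
1.55
```

```bash
cat > fit.py <<'E'
from h import *
J={'mouth':[-.15,0,.012],'bridge':[-.075,0,.032],'stop':[.1,0,.012],'hinge':[.125,0,.0285],'jig':[0,0,0]}
def jw(p,P):
    x,y,a=p; P=np.asarray(P,float); c,s=np.cos(a),np.sin(a)
    return np.stack([x+c*P[...,0]-s*P[...,1],y+s*P[...,0]+c*P[...,1],P[...,2]],-1)
E
python3 - <<'E'
from fit import *
obs=[('scene','mouth',(220.1,254.8)),('side','mouth',(208.3,293.6)),('scene','bridge',(211.7,284.8)),('scene','stop',(210.9,349.7)),('side','stop',(250.2,249.7)),('scene','hinge',(210.1,355.6)),('side','hinge',(248.3,242.7)),('scene','jig',(218.4,312.2)),('side','jig',(232.4,269.7))]
M={n:model(n) for n in('scene','side')}
def r(p): return np.concatenate([proj(n,jw(p,J[k]),M[n])-np.array(o) for n,k,o in obs])
s=least_squares(r,[.55,.03,1.3],loss='soft_l1'); print(s.x,np.degrees(s.x[2]));print(np.round(s.fun.reshape(-1,2),1).tolist())
p=s.x
for n in M:
    im=cv2.imread(f'pics/{n}0.png')
    print(n)
    if n=='scene': x0,y0,w,h=230,130,160,120
    else: x0,y0,w,h=200,170,160,120
    S=5; big=cv2.resize(im[y0:y0+h,x0:x0+w],None,fx=S,fy=S,interpolation=cv2.INTER_CUBIC)
    def pl(P,col,cl=True):
        q=proj(n,jw(p,P),M[n]); q=np.stack([(q[:,1]-x0+.5)*S,(q[:,0]-y0+.5)*S],-1).astype(int)
        cv2.polylines(big,[q],cl,col,1)
    pl([[-.15,-.048,.012],[.15,-.048,.012],[.15,.048,.012],[-.15,.048,.012]],(0,0,255))
    pl([[-.15,0,.012],[.1,0,.012]],(0,255,0))
    pl([[-.084,-.0215,.036],[-.066,-.0215,.036],[-.066,.0215,.036],[-.084,.0215,.036]],(255,255,0))
    cv2.imwrite(f'pics/{n}_fit0.png',big)
# stick & glue
print('grip',onz('scene',(235,174.9),.006),onz('side',(175.4,328.5),.006)); print('tip',onz('scene',(273,181.6),.006),onz('side',(165.4,287.7),.006))
print('glue',onz('scene',(187.3,276.2),0),onz('side',(246,329.5),0)); print('pot',onz('scene',(288.6,235.7),0),onz('side',(176.3,248.6),0))
E
```

```text
[0.55865543 0.04843771 1.28902068] 73.85544473803863
[[-0.1, 3.0], [-1.8, 0.7], [-0.3, 0.0], [0.9, -2.9], [-1.8, -1.0], [-4.1, 0.3], [0.7, 0.6], [0.2, -0.6], [1.1, -1.6]]
scene
side
grip [ 0.48005321 -0.31545539  0.006     ] [ 0.45625173 -0.31831311  0.006     ]
tip [ 0.64025227 -0.33943514  0.006     ] [ 0.61917318 -0.33692085  0.006     ]
glue [0.35527425 0.03080817 0.        ] [0.35904216 0.04566605 0.        ]
pot [ 0.74095708 -0.241256    0.        ] [ 0.73675504 -0.23279846  0.        ]
```

View pics/scene_fit0.png

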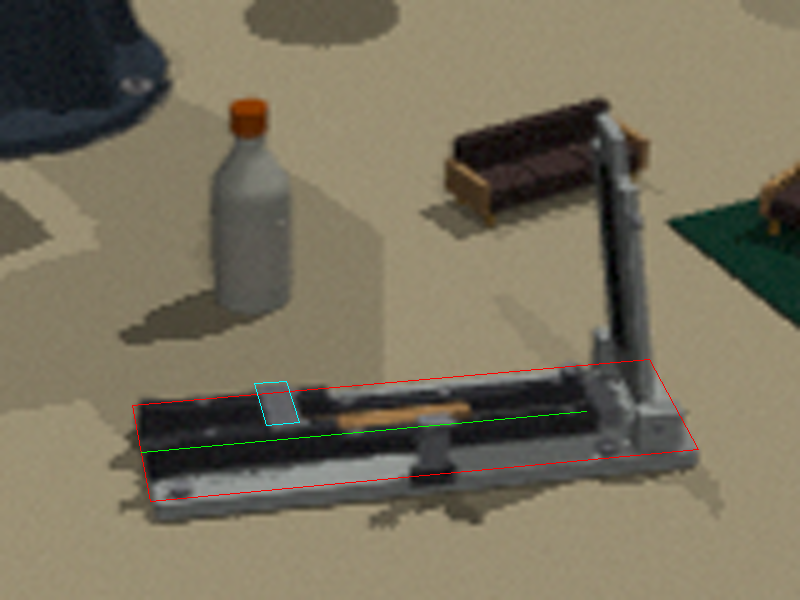

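View pics/side_fit0.png

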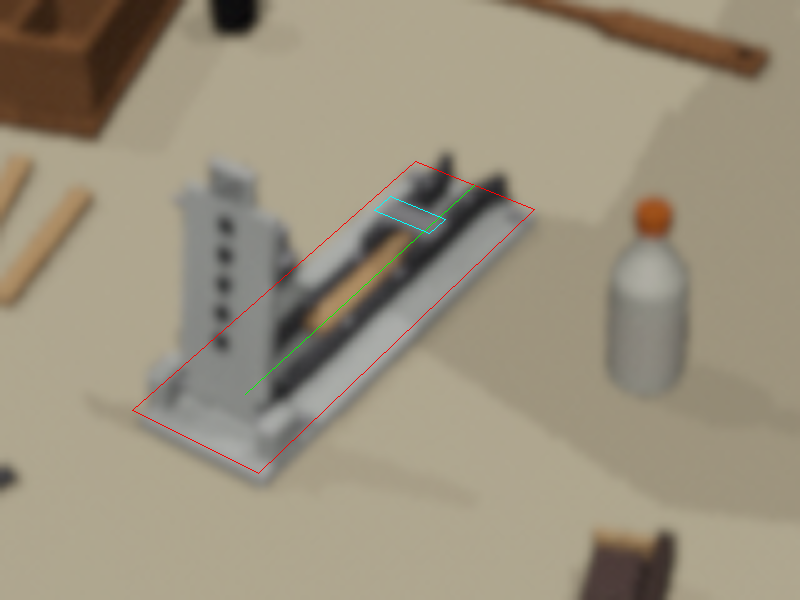

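```bash
python3 -m handwheel '[[[4,-1.4,0,0,8],[8,-2.8,0,5,8],[13,-4.4,0,12,8],[18,-6.4,1,20,8],[23,-8,2,21,8],[28,-9.8,3,21,8],[32,-11.4,4,21,8],[35,-12.5,5,21,8],[37,-13.2,5,21,8],[38,-13.5,5,21,8],[38,-13.5,5,21,8],[38,-13.5,5,21,8]]]' 30
python3 - <<'E'
from h import *
cv2.imwrite('pics/wrist1.png',camera('wrist')); s=monitor.get_state();print(s['eef_pos'],s['orientation'])
for t in ['stick_grip','stick_tip']:
    for a in spot_point('wrist',t)[:2]: print(t,a['at'],a['score'],onz('wrist',a['at'],.006))
E
```

```text
clock: 2.75
eef_pos: [0.4649, -0.3168, 0.1815]
orientation: [3.141, -0.0, -0.134]
force: [-0.4, 0.1, 0.1]
finger_gap: 0.0802
[ 0.46468455 -0.31692998  0.18152219] [ 3.14133433e+00 -8.09716878e-05 -1.34804271e-01]
stick_grip [185.6, 276.2] 0.83 [ 0.46362226 -0.31829353  0.006     ]
```

View pics/wrist1.png

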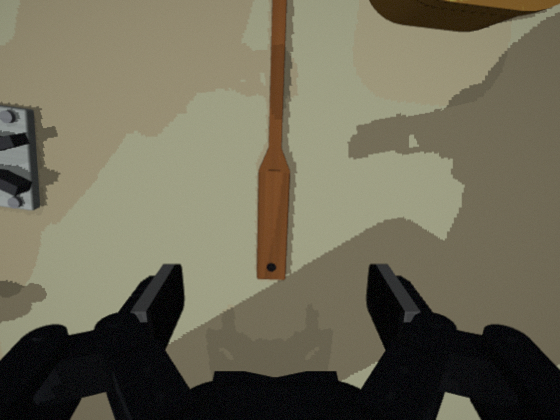

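```bash
python3 - <<'E'
from h import *
m=silhouettes('wrist','stick_grip')
px=m[0]['pixels']; print(m[0]['score'],px.sum())
mm=model('wrist'); P=[]
for r in range(5,280,15):
    c=np.where(px[r])[0]
    if len(c): P.append([*onz('wrist',(r,c.mean()),.012,mm)[:2],r,c.min(),c.max()])
P=np.array(P); print(np.round(P,4))
k=np.polyfit(P[:,0],P[:,1],1); print('slope deg',np.degrees(np.arctan(k[0])), 'y at .4637',np.polyval(k,.4637))
print('rear',onz('wrist',(np.where(px.any(1))[0].max(),271),.012,mm))
E
```

```text
0.95 5912
[[  0.6149  -0.3399   5.     271.     285.    ]
 [  0.604   -0.3385  20.     271.     285.    ]
 [  0.5929  -0.3366  35.     271.     284.    ]
 [  0.5815  -0.335   50.     271.     284.    ]
 [  0.5699  -0.3326  65.     270.     283.    ]
 [  0.558   -0.331   80.     270.     283.    ]
 [  0.5458  -0.3285  95.     269.     282.    ]
 [  0.5334  -0.3264 110.     269.     281.    ]
 [  0.5206  -0.3247 125.     269.     281.    ]
 [  0.5075  -0.3224 140.     268.     281.    ]
 [  0.4941  -0.3197 155.     264.     283.    ]
 [  0.4803  -0.3178 170.     258.     289.    ]
 [  0.4663  -0.3149 185.     257.     288.    ]
 [  0.4517  -0.3129 200.     257.     288.    ]
 [  0.4368  -0.3104 215.     257.     287.    ]
 [  0.4215  -0.3078 230.     257.     286.    ]
 [  0.4057  -0.3056 245.     257.     286.    ]
 [  0.3896  -0.3024 260.     256.     285.    ]
 [  0.3729  -0.2995 275.     256.     284.    ]]
slope deg -9.524437381172758 y at .4637 -0.31490295466711377
rear [ 0.36940319 -0.30006117  0.012     ]
```

```bash
python3 -m handwheel '[[[0.2,-0.2,4,1.8,6],[0.2,-0.2,8,1.8,6],[0.2,-0.2,12,1.8,6],[0.2,-0.2,15,1.8,6],[0.2,-0.2,17,1.8,6],[0.2,-0.2,17.8,1.8,6],[0.2,-0.2,17.8,1.8,6],[0.2,-0.2,17.8,1.8,2],[0.2,-0.2,17.8,1.8,2],[0.2,-0.2,17.8,1.8,2],[0.2,-0.2,17.8,1.8,2],[0.2,-0.2,17.8,1.8,2]]]' 50
python3 - <<'E'
from h import *
s=monitor.get_state();print(s['eef_pos'],s['orientation'],s['finger_gap'],s['force'])
cv2.imwrite('pics/wrist2.png',camera('wrist'))
E
```

```text
clock: 4.15
eef_pos: [0.4677, -0.3158, 0.005]
orientation: [3.14, -0.002, -0.166]
force: [-1.3, 0.3, 6.3]
finger_gap: 0.0282
[ 0.46770299 -0.31575147  0.0050341 ] [ 3.14021892e+00 -2.08507832e-03 -1.66383883e-01] 0.02820719688125546 [-1.32731593  0.30798491  6.33598504]
```

View pics/wrist2.png

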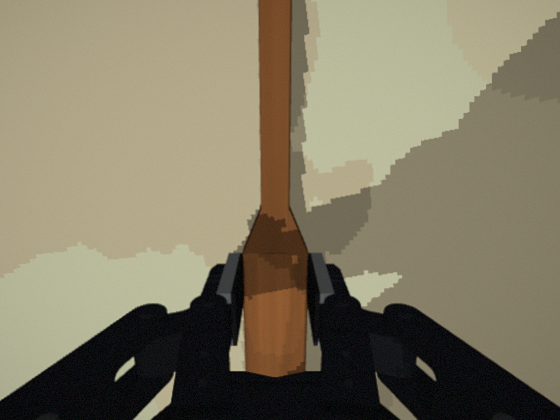

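```bash
python3 -m handwheel '[[[0,0,-2,0,2],[0,0,-5,0,2],[0,0,-8,-8,2],[0,-1,-9.5,-16,2],[-0.4,-2,-9.5,-24,2],[-0.8,-3,-9.5,-32,2],[-0.8,-4,-9.5,-40,2],[-0.8,-4.6,-9.5,-48,2],[-0.8,-4.6,-9.5,-56,2],[-0.8,-4.6,-9.5,-64,2],[-0.8,-4.6,-9.5,-72,2],[-0.8,-4.6,-9.5,-79,2],[-0.8,-4.6,-9.5,-83.4,2],[-0.8,-4.6,-9.5,-83.4,2],[-0.8,-4.6,-9.5,-83.4,2]]]'
python3 - <<'E'
from h import *
for n in ['wrist','scene','side']: cv2.imwrite(f'pics/{n}3.png',camera(n))
s=monitor.get_state();print(s['eef_pos'],s['orientation'],s['finger_gap'],s['force'])
for t in ['jig_mouth','jig_bridge','slat_mid','jig','stick_tip']:
    for a in spot_point('wrist',t)[:2]: print(t,a['at'],a['score'],onz('wrist',a['at'],{'jig_mouth':.012,'jig_bridge':.032,'slat_mid':.017,'jig':0,'stick_tip':s['eef_pos'][2]}[t]))
E
```

```text
clock: 5.7
eef_pos: [0.4674, -0.269, 0.1005]
orientation: [3.138, 0.001, 1.287]
force: [-0.4, -0.3, 0.5]
finger_gap: 0.0286
[ 0.46729888 -0.26895757  0.10017057] [3.13903091e+00 1.23013512e-03 1.28771817e+00] 0.028181778586402716 [ 0.02331216 -0.39186519 -0.58546979]
```

View pics/wrist3.png

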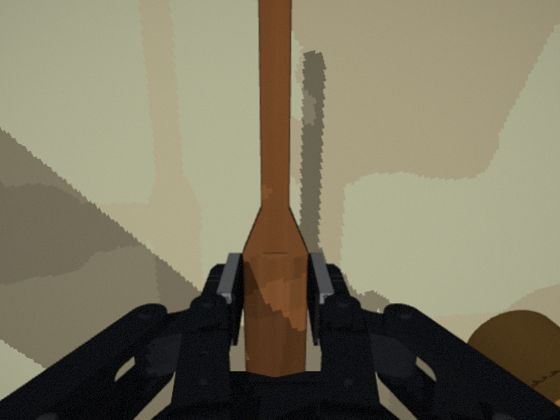

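View pics/scene3.png

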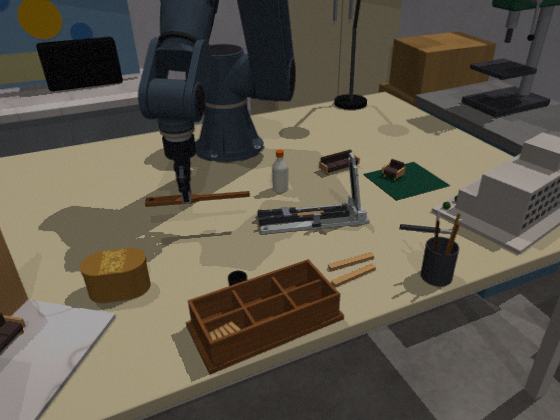

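```bash
python3 -m handwheel '[[[0,0,-4,0,2],[2,1,-8,0,2],[6,3,-11,0,2],[10,4,-12,0,2],[14,5,-12,0,2],[17,6,-12,0,2],[17,6,-12,0,2],[17,6,-12,0,2],[17,6,-12,0,2]]]'
python3 - <<'E'
from h import *
for n in ['wrist']: cv2.imwrite(f'pics/{n}4.png',camera(n))
s=monitor.get_state();print(s['eef_pos'],s['orientation'],s['finger_gap'],s['force'])
for t in ['jig_mouth','jig_bridge','slat_mid','jig','stick_tip']:
    for a in spot_point('wrist',t)[:2]: print(t,a['at'],a['score'],onz('wrist',a['at'],{'jig_mouth':.012,'jig_bridge':.032,'slat_mid':.017,'jig':0,'stick_tip':s['eef_pos'][2]}[t]))
E
```

```text
clock: 7.0
eef_pos: [0.5716, -0.1228, 0.2198]
orientation: [3.14, 0.001, 1.288]
force: [0.2, -0.2, -0.2]
finger_gap: 0.0282
[ 0.57152179 -0.12293373  0.21985592] [3.13963234e+00 1.24857283e-03 1.28772062e+00] 0.027969830284271174 [ 0.27728867  0.54505527 -0.9502377 ]
jig_mouth [162.7, 215.5] 0.72 [ 0.51821727 -0.09287654  0.012     ]
jig_bridge [87.3, 205.2] 0.75 [ 0.53635555 -0.02177002  0.032     ]
slat_mid [33.2, 203.6] 0.68 [0.5482256  0.02463658 0.017     ]
jig [0.3, 204.5] 0.8 [0.55632612 0.05489094 0.        ]
```

View pics/wrist4.png

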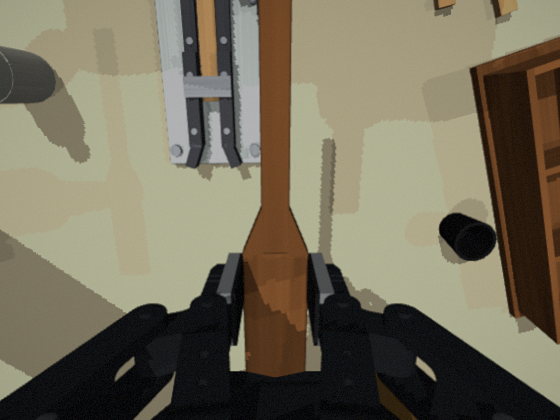

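```bash
python3 - <<'E'
import cv2
im=cv2.imread('pics/wrist4.png'); b=cv2.resize(im[0:110,150:270],None,fx=6,fy=6,interpolation=cv2.INTER_CUBIC); cv2.imwrite('pics/z4a.png',b[:600])
b=cv2.resize(im[90:180,150:270],None,fx=6,fy=6,interpolation=cv2.INTER_CUBIC); cv2.imwrite('pics/z4b.png',b)
E
```

```text
(no output)
```

View pics/z4a.png

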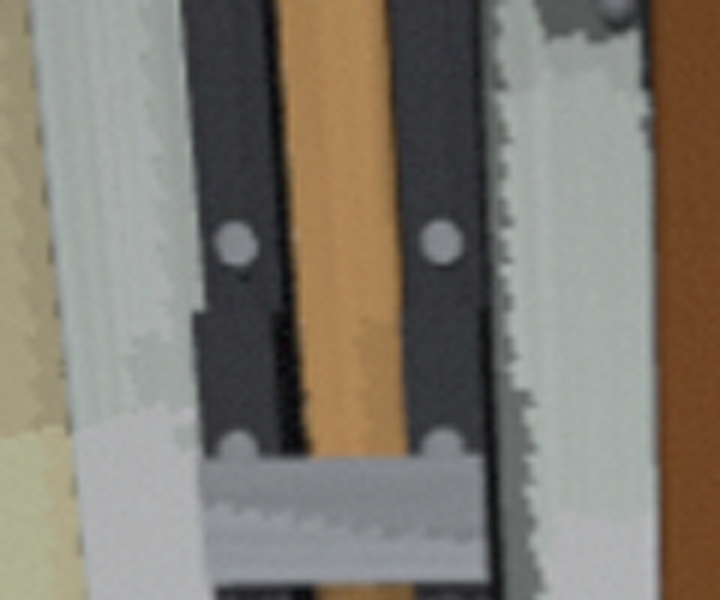

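View pics/z4b.png

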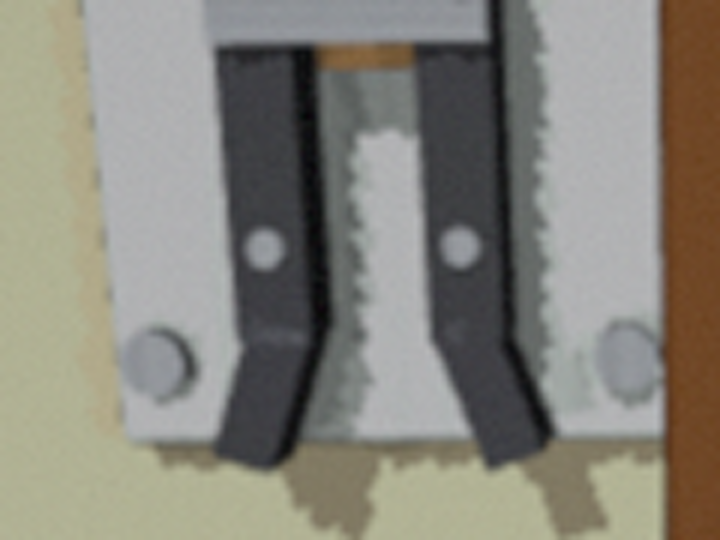

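```bash
python3 - <<'E'
from fit import *
mm=model('wrist')
b=lambda x,y:(90+y/6-.5,150+x/6-.5); a=lambda x,y:(y/6-.5,150+x/6-.5)
pts=[(b(125,440),(-.15,.048,.012)),(a(205,458),(-.066,.0215,.036)),(a(478,455),(-.066,-.0215,.036)),(a(490,583),(-.084,-.0215,.036)),(a(215,585),(-.084,.0215,.036))]
lines=[(a(30,0),.048,.012),(a(88,600),.048,.012),(b(298,200),.0095,.032),(b(425,200),-.0095,.032),(a(277,400),.0095,.032),(a(405,400),-.0095,.032),(a(393,200),-.0095,.023)]
def inv(p,X):
    c,s=np.cos(p[2]),np.sin(p[2]); d=X-np.array([p[0],p[1],0]); return np.array([c*d[0]+s*d[1],-s*d[0]+c*d[1],d[2]])
def r(p):
    e=[]
    for o,P in pts: e+=list((inv(p,onz('wrist',o,P[2],mm))-P)[:2]*1000)
    for o,y,z in lines: e.append((inv(p,onz('wrist',o,z,mm))[1]-y)*1000)
    return np.array(e)
s=least_squares(r,[.5587,.0484,1.289],loss='soft_l1'); print(s.x,np.degrees(s.x[2])); print(np.round(r(s.x),1))
p=s.x; np.save('p.npy',p)
print('slat rear',inv(p,onz('wrist',b(365,68),.022,mm)), 'front?')
for P in [(-.15,0,.0),(-.35,0,0),(-.185,0,0),(-.25,0,0)]: print(P,jw(p,P))
st=monitor.get_state(); print(st['eef_pos'],st['orientation'],inv(p,st['eef_pos']))
# stick axis in the picture (top face ~ z = tcp+~.005)
px=silhouettes('wrist','stick_grip')[0]['pixels']; T=st['eef_pos']; yaw=st['orientation'][2]
for r_ in range(5,200,30):
    c=np.where(px[r_])[0]; X=onz('wrist',(r_,c.mean()),T[2]+.007,mm)-T; print(r_,c.min(),c.max(),np.round([np.cos(yaw)*X[0]+np.sin(yaw)*X[1],-np.sin(yaw)*X[0]+np.cos(yaw)*X[1]],4))
E
```

```text
[0.55944781 0.05094248 1.29714017] 74.32065723512265
[ 1.1 -0.4 -0.1 -1.  -0.1  1.  -0.4  0.1 -0.2 -1.  -0.5 -0.5  0.9 -0.1
  0.4  0.2  1.7]
slat rear [-0.08781798  0.0003428   0.022     ] front?
(-0.15, 0, 0.0) [ 0.5189098  -0.09347591  0.        ]
(-0.35, 0, 0) [ 0.46485914 -0.28603376  0.        ]
(-0.185, 0, 0) [ 0.50945094 -0.12717353  0.        ]
(-0.25, 0, 0) [ 0.49188447 -0.18975483  0.        ]
[ 0.57179162 -0.1226147   0.21994933] [3.13928823e+00 1.11606859e-03 1.28800898e+00] [-0.16376303 -0.0587889   0.21994933]
5 259 291 [ 0.1078 -0.0012]
35 258 290 [ 0.0982 -0.0009]
65 258 290 [ 0.0881 -0.0009]
95 259 290 [ 0.0775 -0.0011]
125 260 289 [ 0.0664 -0.0011]
155 260 289 [ 0.0547 -0.0011]
185 260 288 [ 0.0425 -0.0009]
```

```bash
python3 -m handwheel '[[[-4,0,0,0,2],[-9,-1,0,-0.5,2],[-13.5,-3,1,-0.5,2],[-18.1,-5,4,-0.5,2],[-18.1,-5.8,9,-0.5,2],[-18.1,-5.8,14,-0.5,2],[-18.1,-5.8,18,-0.5,2],[-18.1,-5.8,20,-0.5,2],[-18.1,-5.8,20.1,-0.5,2],[-18.1,-5.8,20.1,-0.5,2],[-18.1,-5.8,20.1,-0.5,2]]]'
cat >> fit.py <<'E'
def inv(p,X):
    c,s=np.cos(p[2]),np.sin(p[2]); d=X-np.array([p[0],p[1],0]); return np.array([c*d[0]+s*d[1],-s*d[0]+c*d[1],d[2]])
E
python3 - <<'E'
from fit import *
p=np.load('p.npy')
ob=[]
for n in ['scene','side']:
    im=camera(n); cv2.imwrite(f'pics/{n}5.png',im)
    for t in ['stick_tip','stick_grip']:
        a=spot_point(n,t); print(n,t,[(x['at'],x['score']) for x in a[:2]])
s=monitor.get_state();print(inv(p,s['eef_pos']),np.degrees(s['orientation'][2]),s['force'])
T=inv(p,s['eef_pos'])
for n in ['scene','side']: print(n,'expect tip',proj(n,jw(p,[T[0]+.165,T[1]-.0,.020])),'grip',proj(n,jw(p,[T[0],T[1],.02])))
im=cv2.imread('pics/scene5.png'); cv2.imwrite('pics/z5a.png',cv2.resize(im[150:270,170:330],None,fx=5,fy=5,interpolation=cv2.INTER_CUBIC))
im=cv2.imread('pics/side5.png'); cv2.imwrite('pics/z5b.png',cv2.resize(im[130:250,220:380],None,fx=5,fy=5,interpolation=cv2.INTER_CUBIC))
E
```

```text
clock: 8.45
eef_pos: [0.4669, -0.2811, 0.0206]
orientation: [3.137, 0.002, 1.297]
force: [1.0, -0.6, -1.0]
finger_gap: 0.0278
scene stick_tip [([219.6, 246.9], 0.65)]
scene stick_grip [([224.3, 186.1], 0.58)]
side stick_tip [([221.0, 209.0], 0.61), ([200.4, 296.8], 0.57)]
side stick_grip [([175.1, 325.1], 0.62)]
[-3.44399600e-01  6.29330796e-05  1.96576292e-02] 74.31248544352437 [ 0.37730758  0.43543204 -0.96543355]
scene expect tip [218.73902697 247.86195563] grip [224.71145425 185.91468672]
side expect tip [200.48266285 298.39036382] grip [177.33003534 323.32417889]
```

View pics/z5a.png

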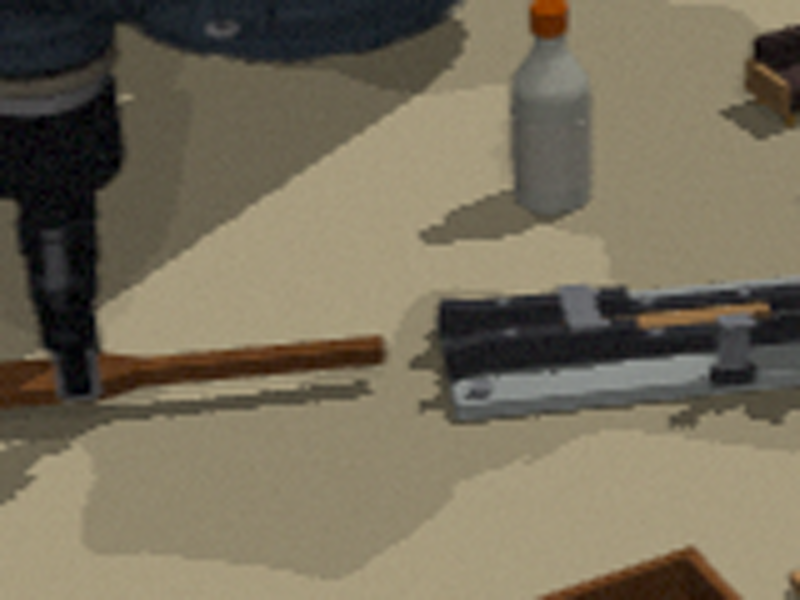

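View pics/z5b.png

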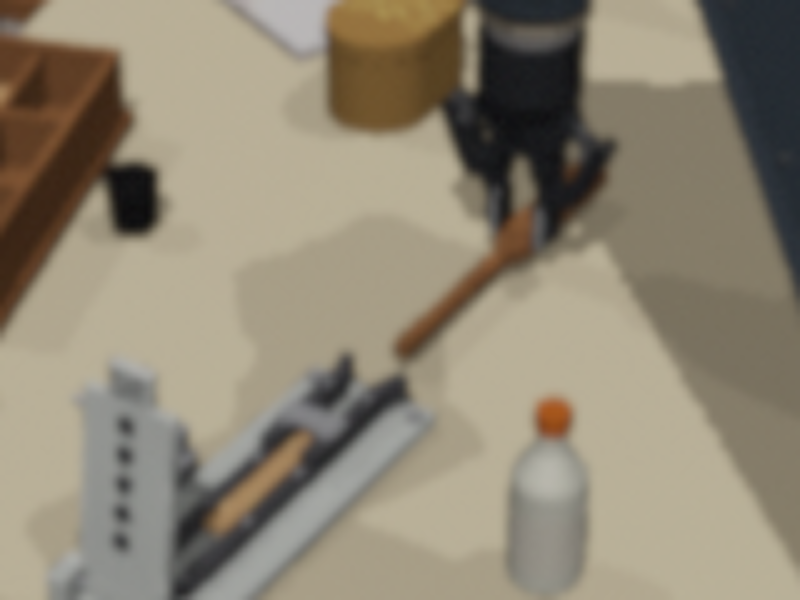

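```bash
python3 -m handwheel '[[[1.5,-0.1,0.1,0,2],[3,-0.1,0.1,0,2],[4,-0.1,0.1,0,2],[5,-0.1,0.1,0,2],[6,-0.1,0.1,0,2],[7,-0.1,0.1,0,2],[8,-0.1,0.1,0,2],[8,-0.1,0.1,0,2]]]'
python3 - <<'E'
from fit import *
p=np.load('p.npy')
s=monitor.get_state();print(inv(p,s['eef_pos']),np.degrees(s['orientation'][2]),s['force'],s['finger_gap'])
for n in ['wrist','scene']: cv2.imwrite(f'pics/{n}6.png',camera(n))
im=cv2.imread('pics/scene6.png'); cv2.imwrite('pics/z6a.png',cv2.resize(im[170:260,200:360],None,fx=5,fy=5,interpolation=cv2.INTER_CUBIC))
E
```

```text
clock: 9.55
eef_pos: [0.4872, -0.2022, 0.0185]
orientation: [3.139, 0.001, 1.298]
force: [-0.1, 0.1, -0.3]
finger_gap: 0.028
[-0.26327128  0.00113937  0.01847872] 74.37770280338651 [-0.06898555  0.08012743 -0.34922308] 0.027966163714101808
```

View pics/z6a.png

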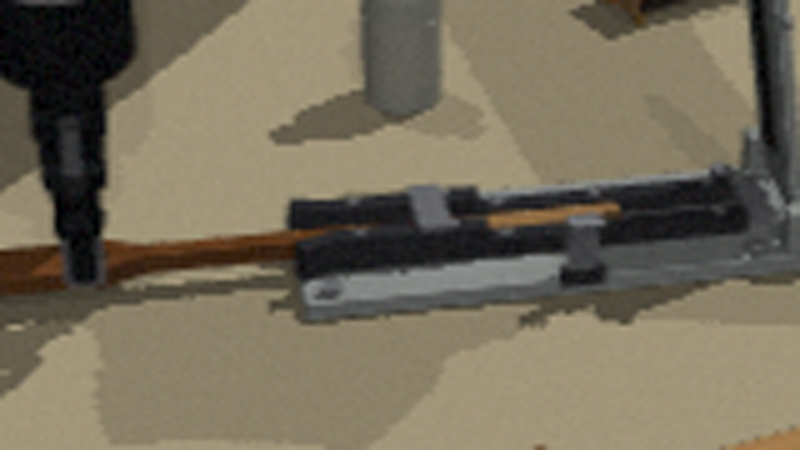

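View pics/wrist6.png

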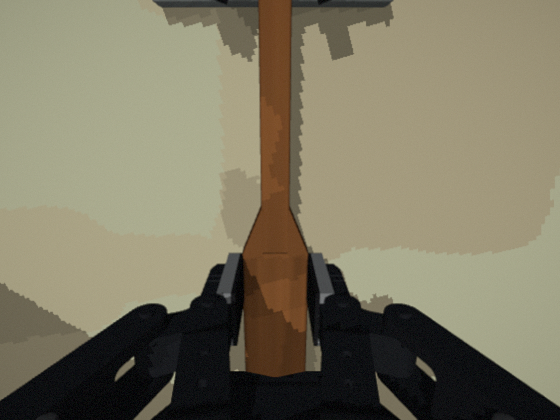

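```bash
python3 -m handwheel '[[[0.4,0,0,0,2],[0.8,0,0,0,2],[1.2,0,0,0,2],[1.6,0,0,0,2],[2.0,0,0,0,2],[2.4,0,0,0,2],[2.8,0,0,0,2],[3.2,0,0,0,2],[3.6,0,0,0,2],[4.0,0,0,0,2],[4.4,0,0,0,2],[4.8,0,0,0,2],[5.2,0,0,0,2],[5.6,0,0,0,2],[6,0,0,0,2],[6.3,0,0,0,2],[6.6,0,0,0,2],[6.8,0,0,0,2],[7,0,0,0,2],[7,0,0,0,2]]]'
python3 - <<'E'
from fit import *
p=np.load('p.npy')
s=monitor.get_state();print(inv(p,s['eef_pos']),np.degrees(s['orientation'][2]),s['force'],s['finger_gap'])
for n in ['side','scene']: cv2.imwrite(f'pics/{n}7.png',camera(n))
im=cv2.imread('pics/scene7.png'); cv2.imwrite('pics/z7a.png',cv2.resize(im[170:260,220:380],None,fx=5,fy=5,interpolation=cv2.INTER_CUBIC))
E
```

```text
clock: 11.65
eef_pos: [0.506, -0.1357, 0.0184]
orientation: [3.138, 0.002, 1.298]
force: [1.4, -0.8, 0.0]
finger_gap: 0.0281
[-0.19412712  0.00103919  0.01840381] 74.34877323726496 [ 1.38571543 -0.76043854  0.00180304] 0.02806977413497618
```

View pics/z7a.png

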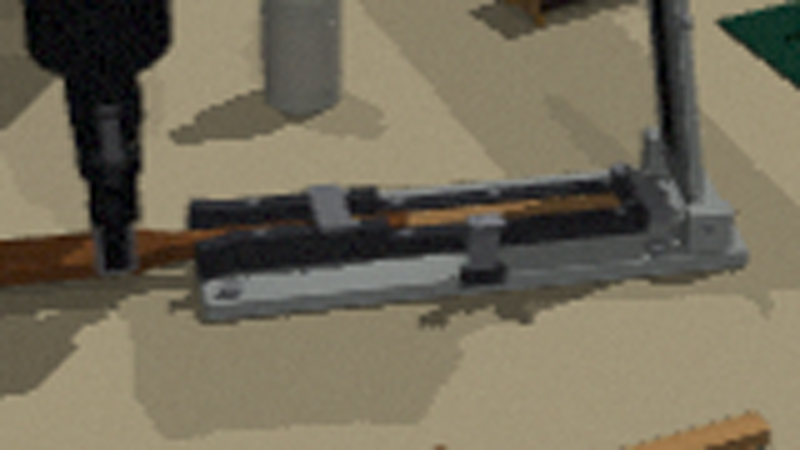

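```bash
python3 -m handwheel '[[[0.2,0,0,0,2],[0.4,0,0,0,2],[0.6,0,0,0,2],[0.8,0,0,0,2],[0.9,0,0,0,2],[0.9,0,0,0,2]]]'; python3 -m handwheel '[[[0.1,0,0,0,2],[0.2,0,0,0,2],[0.2,0,0,0,2]]]';python3 -m handwheel '[[[0.1,0,0,0,2],[0.2,0,0,0,2],[0.2,0,0,0,2]]]'
```

```text
clock: 12.35
eef_pos: [0.5084, -0.1271, 0.0184]
orientation: [3.138, 0.002, 1.298]
force: [0.3, 0.8, -0.1]
finger_gap: 0.0284
clock: 12.65
eef_pos: [0.509, -0.1251, 0.0184]
orientation: [3.138, 0.002, 1.298]
force: [-1.1, -0.6, -0.2]
finger_gap: 0.0282
clock: 12.95
eef_pos: [0.5094, -0.1239, 0.0185]
orientation: [3.138, 0.003, 1.298]
force: [-3.3, -8.5, -0.2]
finger_gap: 0.0281
```

```bash
python3 -m handwheel '[[[-0.5,0,0,0,2],[-1.5,0,0,0,2],[-3,0,0,0,2],[-5,0,0,0,2],[-7,0,0,0,2],[-9,0,0,0,2],[-11,0,0,0,2],[-13,0,0,0,2],[-15,0,0,0,2],[-16.5,0,0,0,2],[-17,0,0,0,2],[-17,0,0.7,0,2],[-17,0,1.2,0,2],[-17,0,1.3,0,2],[-17,0,1.3,0,2]]]'
python3 - <<'E'
from fit import *
p=np.load('p.npy')
s=monitor.get_state();print(inv(p,s['eef_pos']),s['eef_pos'],np.degrees(s['orientation'][2]),s['force'],s['finger_gap'])
for n in ['side','scene']: cv2.imwrite(f'pics/{n}8.png',camera(n))
for n in ['side','scene']:
  for t in ['slat_mid','leaf_tab','leaf_hinge']:
    a=spot_point(n,t); print(n,t,[(x['at'],x['score']) for x in a[:2]], proj(n,jw(p,[.04,0,.017])))
im=cv2.imread('pics/scene8.png'); cv2.imwrite('pics/z8a.png',cv2.resize(im[140:260,220:380],None,fx=5,fy=5,interpolation=cv2.INTER_CUBIC))
E
```

```text
clock: 14.45
eef_pos: [0.4637, -0.287, 0.0056]
orientation: [3.139, 0.002, 1.299]
force: [0.2, 1.0, 0.3]
finger_gap: 0.0282
[-0.3512175   0.0008372   0.00557324] [ 0.46372406 -0.2869797   0.00557324] 74.43133230379902 [0.19100736 1.02120998 0.30726429] 0.028223418566485338
side slat_mid [([236.8, 260.4], 0.41)] [236.87272112 259.97206343]
side leaf_tab [([210.5, 243.9], 0.66), ([322.7, 266.8], 0.48)] [236.87272112 259.97206343]
side leaf_hinge [([246.0, 241.6], 0.69)] [236.87272112 259.97206343]
scene slat_mid [([233.3, 181.6], 0.68), ([212.5, 327.8], 0.42)] [212.05005004 326.75865553]
scene leaf_tab [([158.9, 353.1], 0.58)] [212.05005004 326.75865553]
scene leaf_hinge [([206.4, 355.6], 0.57), ([155.6, 351.7], 0.27)] [212.05005004 326.75865553]
```

View pics/z8a.png

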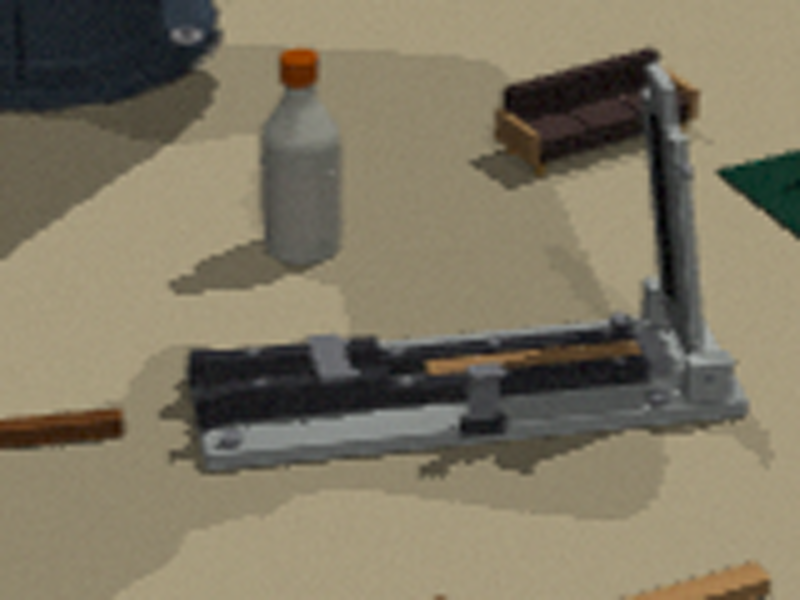

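```bash
python3 -m handwheel '[[[0,0,0,0,3.5],[0,0,0,0,5],[0,0,0,0,6],[0,0,-1,0,6],[0,0,-3,0,6],[0,0,-7,0,6],[0,0,-12,0,6],[0,0,-17,0,3],[0,0,-21,0,0],[0,0,-25,0,0],[0,0,-25,0,0],[0,0,-25,0,0]]]'
python3 - <<'E'
from fit import *
p=np.load('p.npy')
def tab(th): c,s=np.cos(th),np.sin(th); return jw(p,[.125-.148*c+.004*s,0,.0285+.148*s+.004*c])
for th in (1.3,1.4,1.5,1.6,1.7): print(th,np.round(tab(th),4),proj('scene',tab(th)),proj('side',tab(th)))
s=monitor.get_state();print(inv(p,s['eef_pos']),s['eef_pos'],np.degrees(s['orientation'][2]),s['q'])
cv2.imwrite('pics/wrist9.png',camera('wrist'))
for n in ['side','scene']: cv2.imwrite(f'pics/{n}9.png',camera(n))
for n in ['side','scene']:
  for t in ['stick_grip','stick_tip','leaf_tab']:
    a=spot_point(n,t); print(n,t,[(x['at'],x['score'],onz(n,x['at'],.006)) for x in a[:1]])
E
```

```text
clock: 16.05
eef_pos: [0.4631, -0.2868, 0.2571]
orientation: [3.136, 0.004, 1.298]
force: [0.2, 0.1, -0.4]
finger_gap: 0.0002
1.3 [0.5836 0.1369 0.1722] [160.27855176 347.33613017] [205.32297524 247.64273334]
1.4 [0.5875 0.1509 0.175 ] [158.8429684  352.80150271] [207.1418463 244.4735837]
1.5 [0.5915 0.1651 0.1764] [157.90677604 358.30392963] [209.43843399 241.2413698 ]
1.6 [0.5955 0.1793 0.1763] [157.47997626 363.77777342] [212.19581231 237.98314287]
1.7 [0.5995 0.1935 0.1748] [157.56549817 369.1581802 ] [215.38981076 234.73782426]
[-0.35116766  0.00148308  0.25711834] [ 0.46311568 -0.28675716  0.25711834] 74.38797675420675 [-6.39256211e-01  3.12202116e-01  1.63922149e+00 -1.38530276e-03
  1.18366215e+00 -3.66266087e-01]
side stick_grip [([178.4, 325.4], 0.52, array([ 0.46213597, -0.29618487,  0.006     ]))]
side stick_tip [([203.9, 298.8], 0.81, array([ 0.50927385, -0.12156506,  0.006     ]))]
side leaf_tab [([214.1, 282.3], 0.67, array([ 0.5448981 , -0.05196636,  0.006     ]))]
scene stick_grip [([230.4, 180.8], 0.63, array([ 0.46591435, -0.29609935,  0.006     ]))]
scene stick_tip [([221.9, 246.7], 0.66, array([ 0.50406492, -0.12331253,  0.006     ]))]
scene leaf_tab [([156.7, 352.0], 0.88, array([0.28564696, 0.34510506, 0.006     ]))]
```

View pics/wrist9.png

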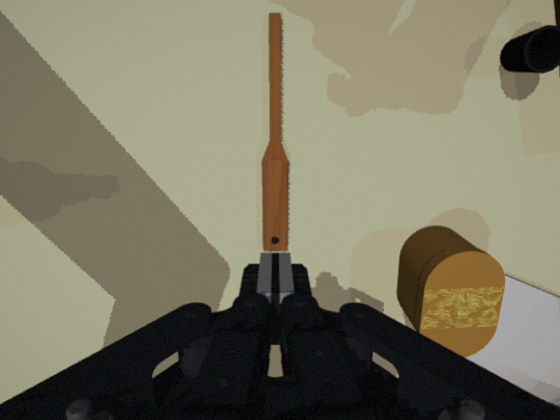

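View pics/scene9.png

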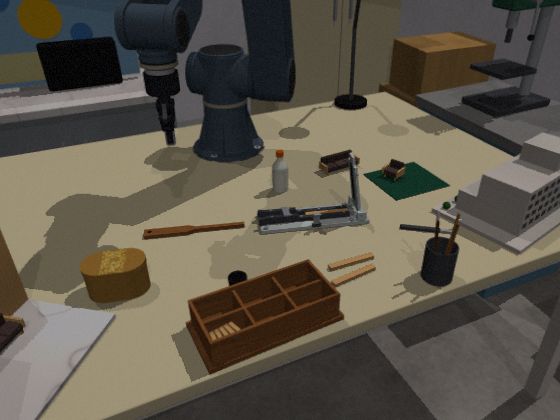

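```bash
python3 -m handwheel '[[[4,0,0,0,0],[8,0.1,0,0,0],[12.5,0.1,0,0,0],[17,0.1,0,0,0],[21.5,0.1,0,0,0],[26,0.1,0,0,0],[30.5,0.1,0,0,0],[35,0.1,0,0,0],[39.5,0.1,0,0,0],[44,0.1,0,0,0],[48,0.1,0,0,0],[51,0.1,0,0,0],[51,0.1,2,0,0],[51,0.1,5,0,0],[51,0.1,7.9,0,0],[51,0.1,7.9,0,0],[51,0.1,7.9,0,0],[51,0.1,7.9,0,0]]]'
python3 - <<'E'
from fit import *
p=np.load('p.npy')
s=monitor.get_state();T=inv(p,s['eef_pos']);print(T,np.degrees(s['orientation'][2]),s['force'])
for n in ['side','scene']: cv2.imwrite(f'pics/{n}10.png',camera(n))
a=cv2.imread('pics/side10.png')[130:290,160:320];b=cv2.imread('pics/scene10.png')[90:250,260:420]
cv2.imwrite('pics/z10.png',cv2.resize(np.hstack([a,b]),None,fx=2.5,fy=2.5,interpolation=cv2.INTER_CUBIC))
for th in np.arange(1.4,-.01,-.1):
    c,si=np.cos(th),np.sin(th); X=.125-.155*c+.004*si+.011; Z=.0285+.155*si+.004*c
    print(round(th,2),np.round([(X-T[0])*100,(T[2]-Z)*100],1))
E
```

```text
clock: 18.3
eef_pos: [0.6023, 0.2041, 0.1772]
orientation: [3.136, 0.001, 1.298]
force: [-0.9, -0.1, 0.2]
finger_gap: 0.0
[1.59051767e-01 1.71324966e-04 1.77151136e-01] 74.37940960200137 [-0.89880101 -0.05645754  0.21206629]
1.4 [-4.5 -0.5]
1.3 [-6.1 -0.2]
1.2 [-7.5  0.3]
1.1 [-9.   0.9]
1.0 [-10.3   1.6]
0.9 [-11.6   2.5]
0.8 [-12.8   3.5]
0.7 [-13.9   4.6]
0.6 [-14.9   5.8]
0.5 [-15.7   7.1]
0.4 [-16.4   8.5]
0.3 [-17.    9.9]
0.2 [-17.4  11.4]
0.1 [-17.7  12.9]
-0.0 [-17.8  14.5]
```

View pics/z10.png

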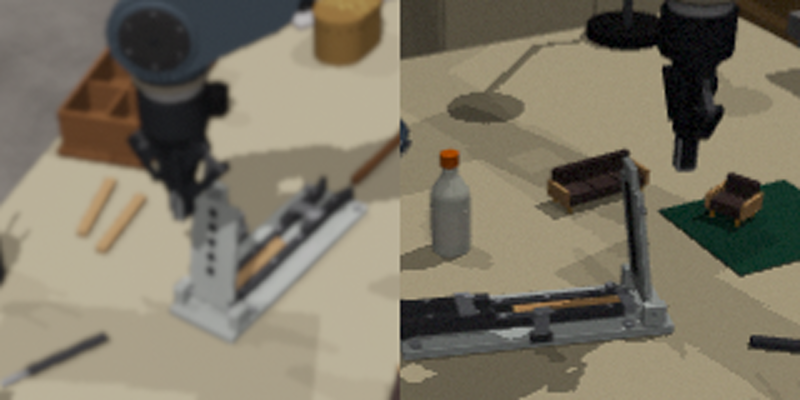

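```bash
python3 -m handwheel '[[[-2,0,0,0,0],[-4.3,0,0,0,0],[-6.2,0,0,0,0],[-7.7,0,0.4,0,0],[-9.1,0,1,0,0],[-10.4,0,1.7,0,0],[-11.7,0,2.6,0,0],[-12.9,0,3.6,0,0],[-14,0,4.7,0,0],[-15,0,5.9,0,0],[-15.8,0,7.2,0,0],[-16.5,0,8.6,0,0],[-17.1,0,10,0,0],[-17.1,0,10,0,0]]]'
python3 - <<'E'
from fit import *
p=np.load('p.npy')
s=monitor.get_state();T=inv(p,s['eef_pos']);print(T,np.degrees(s['orientation'][2]),s['force'])
for n in ['side','scene']: cv2.imwrite(f'pics/{n}11.png',camera(n))
a=cv2.imread('pics/side11.png')[130:290,180:340];b=cv2.imread('pics/scene11.png')[110:270,240:400]
cv2.imwrite('pics/z11.png',cv2.resize(np.hstack([a,b]),None,fx=2.5,fy=2.5,interpolation=cv2.INTER_CUBIC))
E
```

```text
clock: 19.8
eef_pos: [0.5552, 0.0384, 0.0749]
orientation: [3.14, 0.002, 1.298]
force: [-0.1, -0.3, 0.4]
finger_gap: -0.0001
[-0.01318979  0.00074384  0.0749402 ] 74.34681155104994 [-0.058382   -0.25169233  0.39088223]
```

View pics/z11.png

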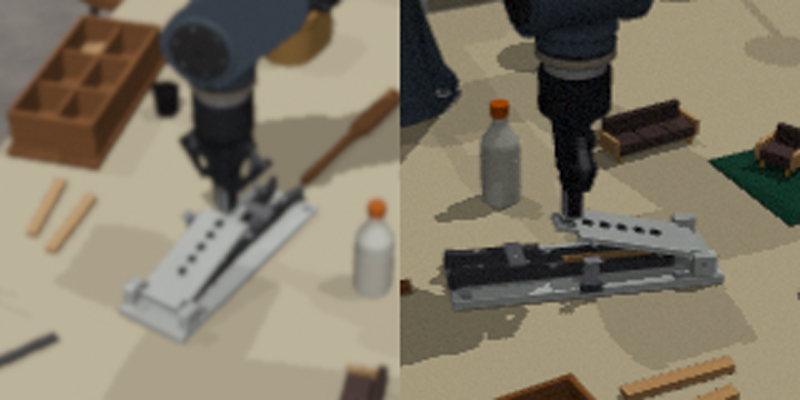

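```bash
python3 -m handwheel '[[[-0.3,0,1,0,0],[-0.5,0,2,0,0],[-0.6,0,2.7,0,0],[-0.6,0,3.1,0,0],[-0.6,0,3.4,0,0],[-0.6,0,3.7,0,0],[-0.6,0,3.9,0,0],[-0.6,0,4.1,0,0],[-0.6,0,4.1,0,0]]]'
python3 -m handwheel '[[[0,0,0.1,0,0],[0,0,0.2,0,0],[0,0,0.2,0,0]]]'
```

```text
clock: 20.8
eef_pos: [0.555, 0.0333, 0.0357]
orientation: [3.137, 0.001, 1.298]
force: [0.6, -0.6, -0.7]
finger_gap: -0.0
clock: 21.1
eef_pos: [0.5549, 0.0333, 0.0335]
orientation: [3.137, 0.001, 1.298]
force: [0.2, -0.3, -0.5]
finger_gap: -0.0001
```

```bash
python3 -m handwheel '[[[0,0,0.1,0,0],[0,0,0.2,0,0],[0,0,0.25,0,0],[0,0,0.25,0,0]]]'
python3 - <<'E'
from fit import *
for n in ['side','scene']: cv2.imwrite(f'pics/{n}12.png',camera(n))
a=cv2.imread('pics/side12.png')[130:290,180:340];b=cv2.imread('pics/scene12.png')[110:270,240:400]
cv2.imwrite('pics/z12.png',cv2.resize(np.hstack([a,b]),None,fx=2.5,fy=2.5,interpolation=cv2.INTER_CUBIC))
E
```

```text
clock: 21.5
eef_pos: [0.5552, 0.0333, 0.0323]
orientation: [3.137, 0.001, 1.298]
force: [-5.5, -0.5, 16.8]
finger_gap: -0.0002
```

View pics/z12.png

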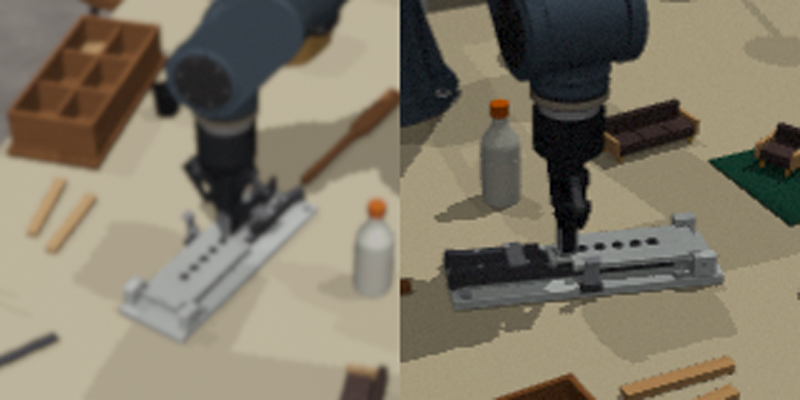

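The pictures show the leaf level, and pressing at z=32.3 mm met a hard stop at 17 N. That agrees with the 32.5 mm shut height. I'll lift off and check.

```bash
python3 -m handwheel '[[[0,0,-1,0,0],[0,0,-4,0,0],[-3,0,-8,0,0],[-7,0,-12,0,0],[-11,0,-16,0,0],[-11,0,-20,0,0],[-11,0,-20,0,0],[-11,0,-20,0,0]]]'
python3 - <<'E'
from fit import *
p=np.load('p.npy')
for n in ['side','scene','wrist']: cv2.imwrite(f'pics/{n}13.png',camera(n))
a=cv2.imread('pics/side13.png')[130:290,180:340];b=cv2.imread('pics/scene13.png')[110:270,240:400]
cv2.imwrite('pics/z13.png',cv2.resize(np.hstack([a,b]),None,fx=2.5,fy=2.5,interpolation=cv2.INTER_CUBIC))
for n in ['side','scene','wrist']:
  for t,X in [('leaf_tab',jw(p,[-.023,0,.0325])),('stick_tip',[0,0,0]),('stick_grip',[0,0,0]),('slat_mid',jw(p,[.04,0,.017]))]:
    print(n,t,[(x['at'],round(x['score'],2),np.round(onz(n,x['at'],.006),3)) for x in spot_point(n,t)[:2]],np.round(proj(n,X),1))
E
```

```text
clock: 22.4
eef_pos: [0.525, -0.0724, 0.2335]
orientation: [3.134, 0.001, 1.297]
force: [-0.6, -0.9, -1.1]
finger_gap: -0.0002
side leaf_tab [([269.8, 184.8], 0.52, array([0.733, 0.283, 0.006]))] [222.2 271.6]
side stick_tip [([201.3, 298.9], 0.63, array([ 0.513, -0.136,  0.006]))] [260.8 450.1]
side stick_grip [([177.9, 325.7], 0.71, array([ 0.462, -0.3  ,  0.006])), ([144.5, 301.0], 0.65, array([ 0.616, -0.499,  0.006]))] [260.8 450.1]
side slat_mid [([201.6, 298.6], 0.25, array([ 0.514, -0.134,  0.006]))] [236.9 260. ]
scene leaf_tab [([205.5, 300.3], 0.77, array([0.492, 0.046, 0.006]))] [209.5 304.5]
scene stick_tip [([223.5, 247.0], 0.9, array([ 0.512, -0.125,  0.006]))] [145.1 228.6]
scene stick_grip [([234.4, 183.5], 0.75, array([ 0.487, -0.294,  0.006]))] [145.1 228.6]
scene slat_mid [] [212.1 326.8]
wrist leaf_tab [([68.7, 274.8], 0.94, array([0.556, 0.03 , 0.006])), ([192.3, 276.2], 0.29, array([ 0.523, -0.095,  0.006]))] [ 67.9 272.7]
wrist stick_tip [([224.4, 271.1], 0.68, array([ 0.507, -0.13 ,  0.006]))] [ 231.5 -165.4]
wrist stick_grip [([346.9, 273.9], 0.61, array([ 0.464, -0.295,  0.006])), ([250.6, 489.6], 0.31, array([ 0.749, -0.233,  0.006]))] [ 231.5 -165.4]
wrist slat_mid [] [ -3.1 272.6]
```

View pics/z13.png

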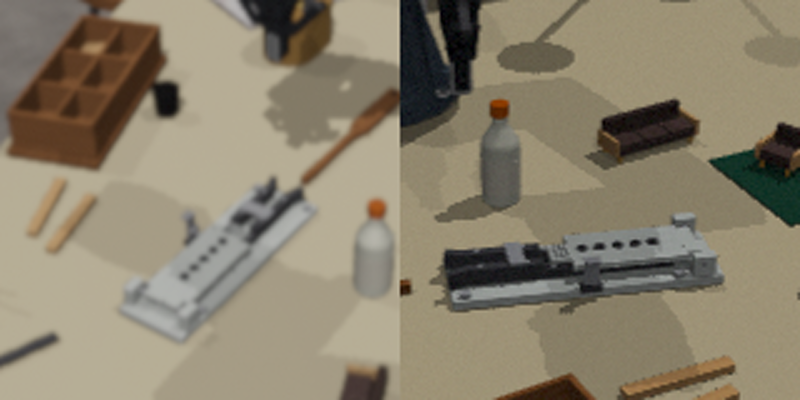

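View pics/wrist13.png

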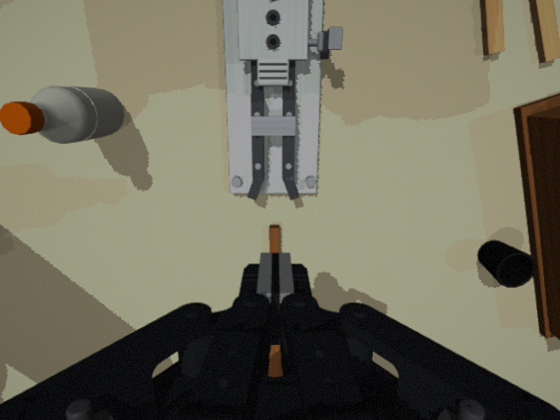

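View pics/scene13.png

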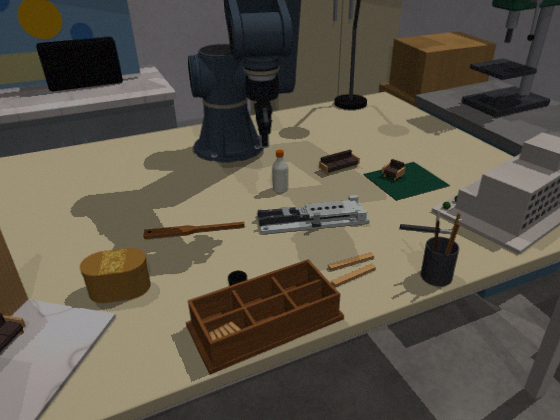

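The wrist view shows the leaf shut with its tab at (275,69), where (273,68) is expected, and the latch upright at (335,40). No slat shows between the bridge and the tab, and the stick's nose at (275,228) lies clear of the plate edge at row 193. The bystanders are where they were.

```bash
python3 -c "
from rig import hand_in; print(hand_in())"
```

```text
the job is handed in; nothing more can be done
None
```

The jig is loaded and I handed the job in after about 22.5 s of the 72 s allowed; `hand_in()` gives no verdict.

**What I did:** I gripped the push stick across its handle and fed the slat under the bridge until it met the stop. I then backed the stick out and laid it flat on the bench behind the jig. Last, I swung the leaf down with closed fingertips and pressed the tab past the latch.

**Last checks:**
- **Slat:** the final push met about 9 N of resistance at the stop. After the stick came out, the slat was within about 1 px of its home position in both outside cameras. Once the leaf was shut it hid the slat, so I could not check it again. None of it showed between the bridge and the tab.
- **Leaf:** pressing at a height of 32.3 mm met a firm 17 N, against a shut height of 32.5 mm. After I lifted off, the wrist camera put the tab within about 2 px of its shut position, with the latch upright.
- **Stick:** it lies flat, with its nose about 30 mm clear of the jig.
- **Bystanders:** none of them looked moved in the last pictures.

**Readings that disagreed:**
- The networks' marks for the stick's points differed by 1–3 cm between cameras.
- One side-view mark for the tab was plainly wrong, and I ignored it.
- I read no clear force peak as the latch gave way, so the evidence for the snap is the hard stop and the pictures.

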